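# Hang the hand magnet on the staple eye by its snap hook

## Task

Hang the hand lifting magnet up on the post: take it by the tab above its snap hook, press the hook's sprung gate against the bar of the staple eye until the bar is inside the hook, and let the gate snap shut behind it. Let the magnet hang freely from the eye, clear of the bench, at rest, and let go. Touch and press the eye slowly and gently (never above 40 N, and even a quick tap on its hard steel counts), keep the magnet upright, and leave the other things on the bench where they are.

Things in the scene. Friction and masses are not known exactly. Their poses are not given: they have to be found in the camera images.
- tab (a point): Centre of the steel grip tab on top of the hand magnet, 148 mm above the magnet's underside; z up, x towards the hook's gate side. Tab 30 (x) x 16 (y) mm, from 120 to 174 mm above the underside; grip across x, 35 N or more. The magnet is about 0.5 kg and stands upright: grey block 70 (x) x 50 (y) x 36 mm, above it an 18 mm thick (y) steel snap hook in the x-z plane, then the tab.
- mouth (a point): Best point on the closed gate for the bar to enter: 19.5 mm towards +x from the tab's axis, 83.5 mm above the underside (79 to 88 still passes; the rigid nose starts at 96, rigid frame ends at 53). Hook of 10 mm round bar: back bar's centreline 39 mm behind the gate's, 29 mm clear inside.
- bend (a point): Where the centre of the eye's bar lies once hung: under the hook's rounded top, on the tab's axis, 106 mm above the underside (42 mm below the tab's centre). After the gate is pressed fully open, lowering the hook 22.5 mm brings the bar here; on the way the gate slips off the bar and snaps shut under it.
- foot (a point): Underside of the magnet's front steel foot, 22 mm towards +x from the tab's axis, 148 mm below the tab's centre. Flat, 22 (x) x 50 (y) mm, 6 mm lower than the block's recessed middle; a second foot is 22 mm towards -x. Handy for feeling for the bar.
- gate (a joint): Opening angle of the hook's gate: 0 shut against the nose, 0.80 fully open (hard stop). An 8 mm bar, 46 mm long, hinged 50 mm above the underside at the gate side, free end up; swings inwards only. Spring-shut: at the mouth point it yields at about 5 N and is fully open at about 13 N. Fully open with the bar at mouth height, the bar is in line with the tab's axis.
- post: Fixed grey steel post 50 (x) x 70 (y) x 190 mm on a base plate; origin on the bench under its centre, z up, x away from the eye. A U-shaped staple eye of 12 mm round steel bar sticks out level to -x: cross bar along y, centreline at x = -85 mm, 56 mm clear of the post's plate; legs at y = -32 and +32 mm (52 mm clear between).
- slot (a point): Middle of the range of the eye's cross bar, 150 mm above the bench. The eye is bolted in a slot at an unknown height: the bar's centreline lies anywhere from 20 mm below to 20 mm above this point (exact in x and y), not measured, and does not move in use. Find it by touch (lower the foot onto the bar, at 15 mm/s or so: it is hard) or by camera.
- wrench: Bystander: steel wrench lying near the robot; not needed.
- driver: Bystander: screwdriver lying near the robot, left; not needed.
- can: Bystander: aluminium can, 56 mm wide, 130 mm tall, beyond the work area; not needed.
- die: Bystander: steel folding die, 50 x 100 x 49 mm, beyond the work area; not needed.
- carton: Bystander: cardboard box 110 x 90 x 60 mm, far left; not needed.
- jar: Bystander: jar 60 mm wide, 80 mm tall, behind the post; not needed.
- roller: Bystander: dark steel cylinder 40 mm wide, 50 mm tall, far right; not needed.
There are look-alikes about, which are no part of the job. Leave any green look-alike of the part that bears tab alone.

How it is judged (in metres and radians):
On the way, in this order (a step that is already met when the one before it is completed fails the run):
1. the magnet is lifted off the bench, its gate shut (height (world z) of tab above 0.178 m and value of joint gate below 0.1 rad), for 0.1 s.
2. the gate is pressed open against the eye (value of joint gate above 0.4 rad and contact force between magnet and post above 1 N), for 0.1 s.
At the end, for the whole second after the job is handed in: The magnet hangs at rest from the eye, its weight on the bar (over 2 N), off the bench: the tab's centre above the bar (within 14 mm across and 22 mm along the bar), 166 to 218 mm above the bench, upright within 0.2 rad, gate shut (below 0.1 rad), speed under 0.04 m/s and 0.4 rad/s (value of joint gate below 0.1 rad and x of tab in the frame of post between -0.099 and -0.071 m and y of tab in the frame of post between -0.022 and 0.022 m and z of tab in the frame of post between 0.166 and 0.218 m and angle between tab's own z axis and vertical below 0.2 rad and contact force between magnet and post above 2 N and linear speed of magnet below 0.04 m/s and angular speed of magnet below 0.4 rad/s); the robot touches nothing.
It fails at once if magnet and post or eye pressed together with more than 45 N (contact force between magnet and post above 45 N).
It fails at once if the magnet tipped by more than 0.6 rad (angle between tab's own z axis and vertical above 0.6 rad).
It fails at once if another thing on the bench moved by more than 30 mm (distance of any of wrench, driver, can, die, carton, jar, roller from where it was at the start of the episode above 0.03 m).
It also fails if it takes over 58 s, if anything falls off the work surface, if the arm or the gripper's body presses on something with over 40 N, if the wrist force passes 120 N, or if a joint passes its speed limit or range.

## Robot

A 6-joint arm with a two-finger parallel gripper is mounted at the origin on the work surface. World frame = base frame: x ahead of the robot, y to its left, z up, the work surface at z = 0. Lengths are in m, angles in degrees, forces in N, time in s.
With the tool pointing down it reaches from about 0.375 to 0.9 m from the base axis. Payload 3.1 kg.
Tool frame: the origin (TCP) lies at the very end of the fingers, on their centre line; the grasp point (between the pads) lies 19 mm behind it; z points along the fingers, y is the line along which they close (so a half turn about z gives the same grasp; the last joint's range is limited). The gripper opens to 87 mm and grips with 3 to 60 N. Pads are 19 mm wide; open, the fingers measure 117 mm over their backs; the gripper's body (75 mm by 190 mm) begins 51 mm behind the grasp point.
Start: joints at [-78.753, 30.224, 82.088, -0, 67.689, -10.227], TCP at [0.229, -0.582, 0.223] pointing down, gripper open.
Joint ranges: [-176.69, 176.69], [-43.24, 126.21], [12.49, 139.97], [-82, 262], [0, 151.66], [-163.58, 163.58]. Speed limits (degrees/s): [159.86, 159.86, 180, 180, 180, 180].

## Interface

Orientations are given as a 3x3 rotation matrix whose columns are the frame's x, y, z axes.
In Python, from rig import bot, imaging gives the robot as it stands.
- The arm moves only by the tool drive_tool, never from a script. Its argument "deltas" is text: rows parted by semicolons, each of 5 numbers parted by spaces: the finger opening in mm, from 0 to 87, then the shift along the world's x, y, z in mm, then the turn about the world's z in rad. In form: jaw dx dy dz twist; .... A call has 1 to 12 rows; each row is the pose to reach, as a shift and turn from the pose commanded when the call began; what a row does not reach only later rows make up. A row lasts 1/10 s, in which the tool goes at most 50 mm and 8.59 degrees, less where a joint would pass 70% of its speed; a pose out of reach is approached as far as the arm can. A call with a gripper value outside its range is refused whole. The fingers move at their own pace and stop on an object; the grip force is fixed at half the most. Time passes only in rows, so rows that repeat a pose let the fingers close. It gives the time, the measured TCP pose, the force, the opening and the grip force at its end, in the units of the state.
- bot.read_state(): the state, without advancing time (a new reading comes with each control period).
- imaging.capture(name): name is "side" or "top" or "wrist"; returns the picture (384x512x3 uint8, red, green, blue); there is no depth.
- imaging.camera_model(name): a dict with "fx", "fy", "cx", "cy" (pixels), "T" (4x4, takes a point from camera to world coordinates). Camera axes: x right, y down, z forward; pixel columns grow to the right and rows downward; lengths in m; the calibration is good to about 2 mm. A picture is of the moment at which its call begins: read the wrist's pose just before it. camera_model takes no time and is no camera call; for the wrist camera it gives the pose at the moment of the call.
- bot.hand_in(): hands the job in; it is judged then, once.
The state is a dict: "time_s": time; "joint_positions": joint angles; "qvel": joint speeds; "tau": joint torques, N m; "position": TCP position; "tcp_rot": TCP orientation; "force": force on the tool from outside, world axes, zero at the start; "moment": the same for the moment, N m; "opening": opening from 0.0 (shut) to 1.0 (fully open); "grasp_force": force on a finger pad.
Only numpy, scipy, OpenCV 4.12 (cv2) and the standard library are available. Lean on these libraries where they do the work, as an engineer would, in place of code of your own. Each camera call takes 0.05 s, during which the arm holds its last target. There are 200 camera calls.

## Working session

There is one attempt and no reset: what is moved stays moved. The work goes in short steps, Python scripts to look and compute and a tool call to move; the robot and the scene stay as the last step left them, time stands still between calls to the robot, and variables do not carry over. Pictures are saved under pics/ and viewed, at most 10 in all, crops included, and the job is handed in when it is done.

Besides the shell and the picture viewer there is one more tool, called in YAML: its name, and indented under it one key for each argument. drive_tool: Moves the arm, as the interface text tells. Its arguments: {"type":"object","properties":{"deltas":{"type":"string"}},"required":["deltas"]}

```bash
mkdir -p pics; python3 - <<'E'
from rig import bot, imaging
import cv2, numpy as np
s=bot.read_state();print(s['time_s'],s['position'],s['force'],s['opening']);print(np.round(s['tcp_rot'],3))
for n in("top","side"):
    im=imaging.capture(n);cv2.imwrite(f"pics/{n}0.png",cv2.resize(im[:,:,::-1],(800,600),interpolation=cv2.INTER_CUBIC))
    m=imaging.camera_model(n);print(n,m['fx'],m['fy'],m['cx'],m['cy']);print(np.round(m['T'],4).tolist())
E
```

```text
0.0 [ 0.22870516 -0.58088751  0.22159112] [ 0.33011904  0.37145444 -0.28250639] 1.002352245958107
[[ 0.931  0.366 -0.   ]
 [ 0.366 -0.931  0.002]
 [ 0.    -0.002 -1.   ]]
top 476.8016059165781 476.8016059165781 261.8437792667613 186.17178543723583
[[0.0219, -0.9987, 0.0451, 0.4813], [-0.9998, -0.0219, 0.0004, -0.0094], [0.0006, -0.0451, -0.999, 1.4154], [0.0, 0.0, 0.0, 1.0]]
side 477.24167067359696 477.24167067359696 258.99268950725553 183.84874919628567
[[-0.8468, -0.3984, 0.3523, 0.1387], [-0.5319, 0.6377, -0.5571, 0.6648], [-0.0027, -0.6592, -0.752, 1.0088], [0.0, 0.0, 0.0, 1.0]]
```

View pics/top0.png

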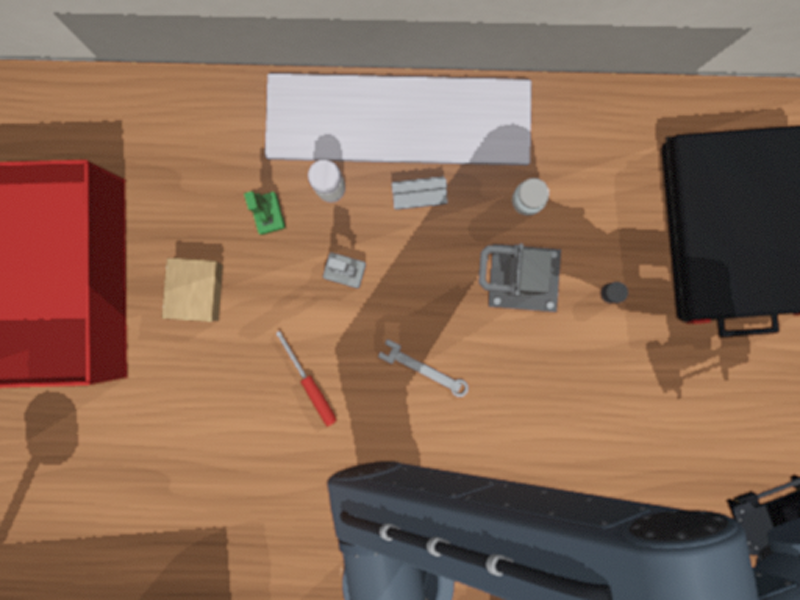

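View pics/side0.png

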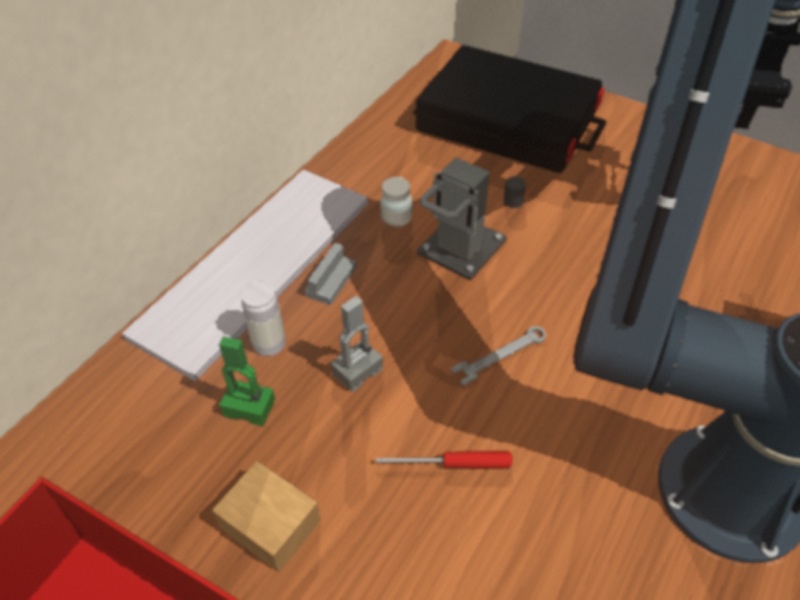

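Top view: the magnet is at about (345,268), the post at (525,278) with its eye pointing left (+y), and the green look-alike at (265,212). The side view shows the magnet's tab at about (352,318). I'll take a zoomed montage of both.

```bash
cat > h.py <<'E'
import numpy as np
def ray(m,u,v,z):
    T=m['T'];d=T[:3,:3]@np.array([(u-m['cx'])/m['fx'],(v-m['cy'])/m['fy'],1]);o=T[:3,3]
    return o+d*(z-o[2])/d[2]
def proj(m,p):
    T=m['T'];c=T[:3,:3].T@(np.asarray(p)-T[:3,3]);return np.array([m['fx']*c[0]/c[2]+m['cx'],m['fy']*c[1]/c[2]+m['cy']])
E
python3 - <<'E'
from rig import imaging
import cv2,numpy as np
t=imaging.capture("top");s=imaging.capture("side")
c=lambda im,x,y:cv2.resize(im[y:y+50,x:x+66,::-1],(396,300),interpolation=cv2.INTER_CUBIC)
M=np.vstack([np.hstack([c(t,190,145),c(t,300,150)]),np.hstack([c(s,200,190),c(s,262,98)])])
cv2.imwrite("pics/m1.png",M)
E
```

```text
(no output)
```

View pics/m1.png

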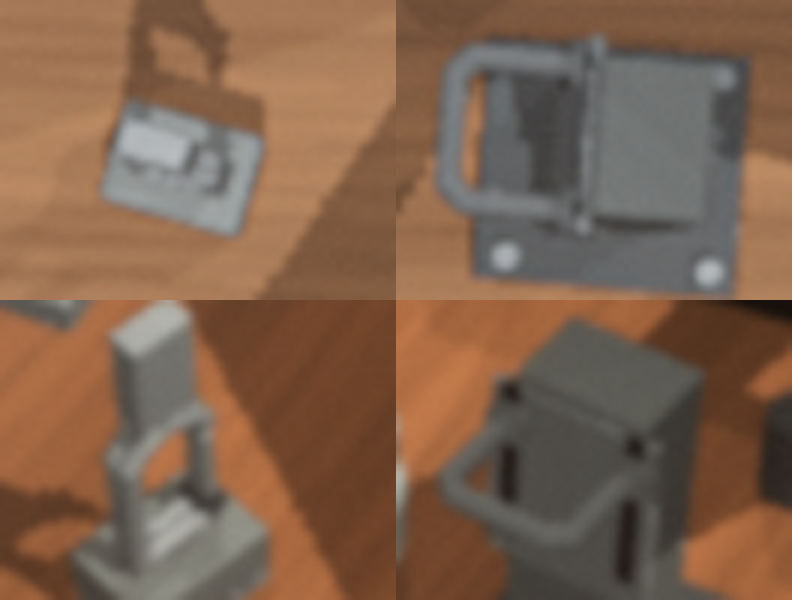

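```bash
python3 - <<'E'
from rig import imaging
import numpy as np
from h import *
t=imaging.camera_model("top");s=imaging.camera_model("side")
A=lambda m,x,y,ox,oy,px,py,z:ray(m,ox+(x-px+.5)/6-.5,oy+(y-py+.5)/6-.5,z)
b=np.array([A(t,x,y,190,145,0,0,.036) for x,y in((127,100),(264,135),(238,237),(103,197))])
k=np.array([A(t,x,y,190,145,0,0,.174) for x,y in((125,122),(193,142),(182,170),(117,150))])
p=np.array([A(t,x,y,300,150,396,0,.19) for x,y in((598,50),(712,58),(702,220),(585,215))])
for n,q in(("block",b),("tab",k),("post",p)):
    d=q[1]-q[0]+q[2]-q[3];print(n,q.mean(0).round(4),np.degrees(np.arctan2(d[1],d[0])).round(1),np.linalg.norm(np.diff(q,axis=0),axis=1).round(3))
ks=np.mean([A(s,x,y,200,190,0,300,.174) for x,y in((110,335),(140,358),(190,322),(165,300))],0);print("tab side",ks)
for z in(.13,.14,.15,.16,.17):
    print(z,A(t,453,130,300,150,396,0,z).round(4)[:2],A(s,503,507,262,98,396,300,z).round(4)[:2])
for x,y in((577,316),(702,376),(638,434),(522,375)):print(A(s,x,y,262,98,396,300,.19).round(4))
E
```

```text
block [0.5808 0.1131 0.036 ] -104.2 [0.068 0.051 0.068]
tab [0.5798 0.1136 0.174 ] -105.5 [0.031 0.013 0.03 ]
post [ 0.5773 -0.214   0.19  ] -92.0 [0.049 0.07  0.05 ]
tab side [0.57906267 0.11465101 0.174     ]
0.13 [ 0.5826 -0.1356] [ 0.6027 -0.1733]
0.14 [ 0.5818 -0.1346] [ 0.5974 -0.1638]
0.15 [ 0.581  -0.1336] [ 0.5921 -0.1542]
0.16 [ 0.5802 -0.1327] [ 0.5868 -0.1447]
0.17 [ 0.5794 -0.1317] [ 0.5815 -0.1352]
[ 0.6068 -0.2423  0.19  ]
[ 0.5398 -0.2353  0.19  ]
[ 0.5451 -0.1867  0.19  ]
[ 0.6072 -0.194   0.19  ]
```

The magnet's tab is at about (0.580, 0.114) with yaw −105°. The post is at (0.576, −0.214) with yaw −92°, and the bar at about z 0.168. I'll go above the magnet, passing high.

drive_tool:
  deltas: "87 0 0 40 0; 87 0 0 80 0; 87 10 20 110 0; 87 30 60 120 -0.05; 87 52 104 120 -0.1; 87 74 148 120 -0.15; 87 96 192 120 -0.2; 87 118 236 120 -0.25; 87 140 280 120 -0.3; 87 162 324 120 -0.35; 87 184 368 120 -0.4; 87 206 410 120 -0.45"

```text
time_s: 1.4
position: [0.4351, -0.1695, 0.3426]
tcp_rot: [[0.997, -0.077, 0.0], [-0.077, -0.997, -0.0], [0.0, -0.0, -1.0]]
force: [0.3, -0.2, 1.0]
opening: 1.002
grasp_force: 0.0
```

drive_tool:
  deltas: "87 20 40 0 -0.03; 87 40 80 0 -0.06; 87 60 120 0 -0.1; 87 80 160 0 -0.13; 87 100 200 0 -0.16; 87 120 235 0 -0.185; 87 137 260 0 -0.185; 87 145 285 -20 -0.185; 87 145 285 -40 -0.185; 87 145 285 -40 -0.185; 87 145 285 -40 -0.185"

```text
time_s: 2.5
position: [0.5796, 0.1133, 0.3024]
tcp_rot: [[0.966, -0.257, -0.001], [-0.257, -0.966, -0.0], [-0.001, 0.0, -1.0]]
force: [-0.7, -0.9, 0.4]
opening: 0.995
grasp_force: 0.0
```

```bash
python3 - <<'E'
from rig import bot,imaging
import cv2,numpy as np
from h import *
s=bot.read_state();print(s['position'],s['joint_positions'],s['force'],np.degrees(np.arctan2(*s['tcp_rot'][[1,0],1] if 0 else (s['tcp_rot'][1][1],s['tcp_rot'][0][1]))))
m=imaging.camera_model("wrist");im=imaging.capture("wrist");print(m['fx'],m['cx'],m['cy'],np.round(m['T'],4).tolist())
print(proj(m,(.58,.114,.174)),proj(m,(.579,-.129,.168)))
cv2.imwrite("pics/w1.png",cv2.resize(im[:,:,::-1],(800,600)))
E
```

```text
[0.57959397 0.11327745 0.30237123] [ 2.29775563e-01  2.29528788e+01  8.14284215e+01 -9.25866669e-03
  7.56838707e+01  1.05143705e+02] [-0.65334072 -0.91932195  0.39482963] -104.91162164182249
315.1764652294259 252.1543762458845 196.92701194833882 [[-0.2569, -0.9198, -0.2967, 0.6629], [-0.9664, 0.2444, 0.0789, 0.0905], [-0.0001, 0.307, -0.9517, 0.4636], [0.0, 0.0, 0.0, 1.0]]
[250.72456965 189.71382575] [507.18630672 123.5664585 ]
```

View pics/w1.png

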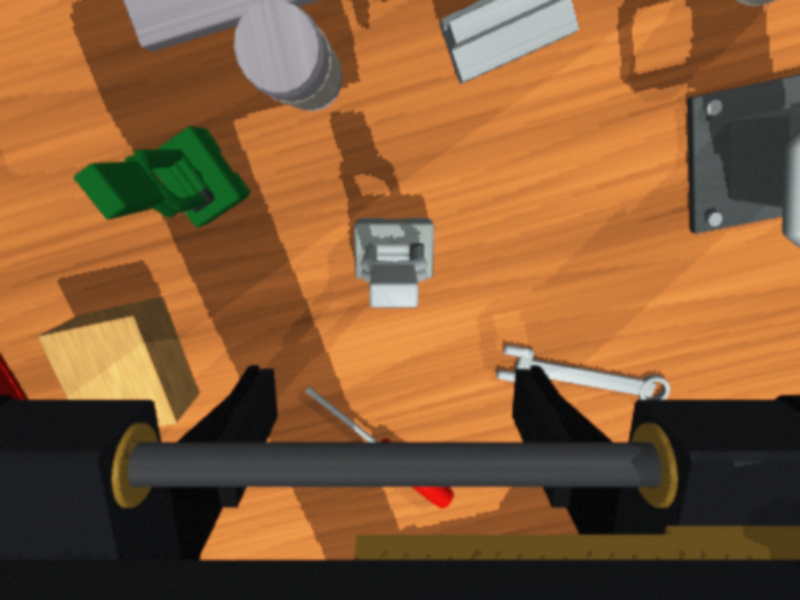

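The tab top is at (394,295), matching the prediction, and the dark hinge on its right confirms the gate faces −y. Descending to grip.

drive_tool:
  deltas: "87 0 0 -25 0; 87 0 0 -55 0; 87 0 0 -85 0; 87 0 0 -115 0; 87 0 0 -140 0; 87 0 0 -160 0; 87 0 0 -173 0; 87 0 0 -173 0; 60 0 0 -173 0; 40 0 0 -173 0; 25 0 0 -173 0; 25 0 0 -173 0"

```text
time_s: 3.75
position: [0.5803, 0.1135, 0.1305]
tcp_rot: [[0.966, -0.257, 0.002], [-0.257, -0.966, 0.0], [0.002, -0.0, -1.0]]
force: [0.7, -0.1, -0.4]
opening: 0.718
grasp_force: 0.0
```

drive_tool:
  deltas: "0 0 0 0 0; 0 0 0 0 0; 0 0 0 0 0; 0 0 0 0 0; 0 0 0 0 0"

```text
time_s: 4.25
position: [0.5798, 0.1136, 0.1295]
tcp_rot: [[0.966, -0.257, -0.0], [-0.257, -0.966, 0.0], [-0.0, -0.0, -1.0]]
force: [0.1, 0.7, -0.8]
opening: 0.339
grasp_force: 30.0
```

Gripped. Next I lift, turn to the post's heading (about −93°) and hover the front foot over the bar.

drive_tool:
  deltas: "0 0 0 8 0; 0 0 0 25 0; 0 0 0 50 0; 0 0 0 80 0; 0 0 0 110 0; 0 0 0 140 0; 0 0 0 165 0; 0 0 0 180 0; 0 0 -10 188 0.05; 0 0 -25 190 0.1; 0 0 -45 190 0.15; 0 0 -65 190 0.208"

```text
time_s: 5.45
position: [0.5783, 0.0481, 0.3185]
tcp_rot: [[0.999, -0.049, -0.004], [-0.049, -0.999, 0.0], [-0.004, 0.0, -1.0]]
force: [0.3, 0.0, -5.8]
opening: 0.344
grasp_force: 30.0
```

drive_tool:
  deltas: "0 0 -25 0 0; 0 0 -50 0 0; 0 0 -75 0 0; 0 0 -100 0 0; 0 1 -120 0 0; 0 1 -135 0 0; 0 1 -147 0 0; 0 1 -155 0 0; 0 1 -157 0 0; 0 1 -157 0 0; 0 1 -157 0 0; 0 1 -157 0 0"

```text
time_s: 6.65
position: [0.5807, -0.1078, 0.3196]
tcp_rot: [[0.999, -0.051, -0.0], [-0.051, -0.999, 0.0], [-0.0, -0.0, -1.0]]
force: [-0.2, 0.3, -6.8]
opening: 0.345
grasp_force: 30.0
```

```bash
python3 - <<'E'
from rig import bot,imaging
import cv2,numpy as np
from h import *
s=bot.read_state();print(s['position'],s['force'],s['time_s'])
w=imaging.capture("wrist");t=imaging.capture("top");a=imaging.capture("side")
c=lambda im,x,y,W,H:cv2.resize(im[y:y+H,x:x+W,::-1],(400,300),interpolation=cv2.INTER_CUBIC)
cv2.imwrite("pics/m2.png",np.vstack([np.hstack([c(w,0,0,512,384),c(t,280,135,100,75)]),np.hstack([c(a,230,60,132,99),c(a,262,98,66,50)])]))
E
```

```text
[ 0.58074971 -0.1077769   0.31959339] [-0.20983465  0.30555972 -6.75767113] 6.65
```

View pics/m2.png

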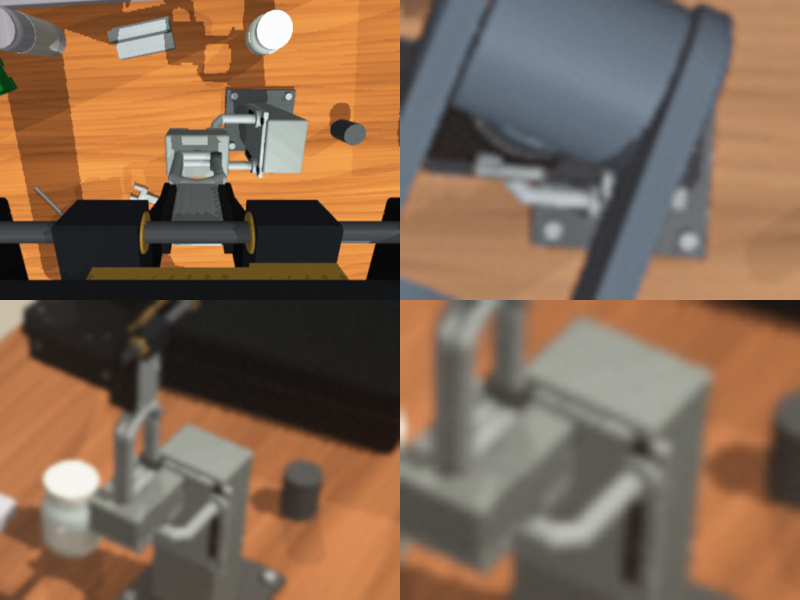

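The jaw and magnet are square to the post in the wrist view, and the foot is above the bar in the side view. Now feeling downwards slowly.

drive_tool:
  deltas: "0 0 0 -2 0; 0 0 0 -4 0; 0 0 0 -6 0; 0 0 0 -8 0; 0 0 0 -9.5 0; 0 0 0 -11 0; 0 0 0 -12 0; 0 0 0 -12 0"

```text
time_s: 7.6
position: [0.5807, -0.1086, 0.3074]
tcp_rot: [[0.999, -0.052, -0.0], [-0.052, -0.999, 0.0], [-0.0, -0.0, -1.0]]
force: [0.3, -0.6, -5.4]
opening: 0.345
grasp_force: 30.0
```

drive_tool:
  deltas: "0 0 0 -1 0; 0 0 0 -2 0"

```text
time_s: 7.8
position: [0.5809, -0.1086, 0.3056]
tcp_rot: [[0.999, -0.052, 0.0], [-0.052, -0.999, -0.0], [0.0, 0.0, -1.0]]
force: [0.5, 1.3, -6.3]
opening: 0.343
grasp_force: 30.0
```

Foot at 0.176; no contact yet.

drive_tool:
  deltas: "0 0 0 -1 0; 0 0 0 -2 0"

```text
time_s: 8.0
position: [0.5808, -0.1086, 0.3035]
tcp_rot: [[0.999, -0.052, 0.0], [-0.052, -0.999, -0.0], [0.0, 0.0, -1.0]]
force: [-0.1, 1.2, -7.0]
opening: 0.343
grasp_force: 30.0
```

drive_tool:
  deltas: "0 0 0 -1 0; 0 0 0 -2 0"

```text
time_s: 8.2
position: [0.581, -0.1086, 0.3024]
tcp_rot: [[0.999, -0.052, 0.001], [-0.052, -0.999, -0.0], [0.001, 0.0, -1.0]]
force: [-1.9, 1.3, 2.3]
opening: 0.345
grasp_force: 30.0
```

Contact at TCP z≈0.3025, so the bar's centreline is at about 0.167, matching the camera. Backing off, then lowering to mouth height.

drive_tool:
  deltas: "0 0 0 3 0; 0 0 0 10 0; 0 0 12 10 0; 0 1 28 10 0; 0 2 42 8 0; 0 2 48 -5 0; 0 2 48 -25 0; 0 2 48 -47 0; 0 2 48 -67 0; 0 2 48 -80 0; 0 2 48 -87 0; 0 2 48 -88.5 0"

```text
time_s: 9.4
position: [0.5826, -0.06, 0.2123]
tcp_rot: [[0.999, -0.052, -0.001], [-0.052, -0.999, 0.0], [-0.001, -0.0, -1.0]]
force: [0.3, -0.3, -6.4]
opening: 0.346
grasp_force: 30.0
```

drive_tool:
  deltas: "0 0 0 0 0; 0 0 0 0 0; 0 0 0 0 0"

```text
time_s: 9.7
position: [0.5835, -0.0608, 0.214]
tcp_rot: [[0.999, -0.052, 0.002], [-0.052, -0.999, -0.001], [0.002, 0.0, -1.0]]
force: [-0.3, -0.8, -5.5]
opening: 0.342
grasp_force: 30.0
```

```bash
python3 - <<'E'
from rig import bot,imaging
import cv2,numpy as np
s=bot.read_state();print(s['position'],s['force'],s['time_s'])
w=imaging.capture("wrist");a=imaging.capture("side")
c=lambda im,x,y,W,H:cv2.resize(im[y:y+H,x:x+W,::-1],(400,300),interpolation=cv2.INTER_CUBIC)
cv2.imwrite("pics/m3.png",np.hstack([c(w,0,0,512,384),c(a,230,85,100,75)]))
E
```

```text
[ 0.58345329 -0.06081136  0.21404199] [-0.34708542 -0.75458542 -5.52980441] 9.7
```

View pics/m3.png

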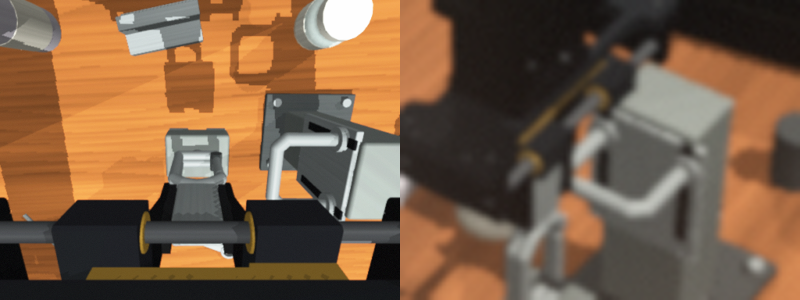

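Set up at mouth height beside the bar. Advancing towards it.

drive_tool:
  deltas: "0 0 -4 0 0; 0 -0.5 -9 0 0; 0 -0.5 -14 0 0; 0 -1 -19 0 0; 0 -1 -24 0 0; 0 -1 -28 0 0; 0 -1.5 -31 0 0; 0 -1.5 -33 0 0; 0 -1.5 -34 0 0; 0 -1.5 -34 0 0"

```text
time_s: 10.8
position: [0.5813, -0.0946, 0.213]
tcp_rot: [[0.999, -0.052, 0.0], [-0.052, -0.999, 0.0], [0.0, -0.0, -1.0]]
force: [-0.7, -0.1, -5.2]
opening: 0.341
grasp_force: 30.0
```

drive_tool:
  deltas: "0 0 -1.5 0 0; 0 0 -3 0 0; 0 0 -4.5 0 0; 0 0 -6 0 0; 0 0 -7.5 0 0; 0 0 -9 0 0"

```text
time_s: 11.4
position: [0.5813, -0.1025, 0.2131]
tcp_rot: [[0.999, -0.053, 0.0], [-0.053, -0.999, 0.003], [-0.0, -0.003, -1.0]]
force: [1.0, 4.8, -4.3]
opening: 0.341
grasp_force: 30.0
```

Contact where expected (4.8 N, the gate's yield force). Continuing to press.

drive_tool:
  deltas: "0 0 -1.5 0 0; 0 0 -3 0 0; 0 0 -4.5 0 0; 0 0 -6 0 0; 0 0 -7.5 0 0; 0 0 -9 0 0; 0 0 -10.5 0 0; 0 0 -12 0 0"

```text
time_s: 12.2
position: [0.5808, -0.1133, 0.2129]
tcp_rot: [[0.999, -0.053, -0.001], [-0.053, -0.999, 0.005], [-0.001, -0.005, -1.0]]
force: [0.7, 8.1, -5.5]
opening: 0.341
grasp_force: 30.0
```

drive_tool:
  deltas: "0 0 -1.5 0 0; 0 0 -3 0 0; 0 0 -4.5 0 0; 0 0 -6 0 0; 0 0 -7.5 0 0"

```text
time_s: 12.7
position: [0.5805, -0.1199, 0.2124]
tcp_rot: [[0.999, -0.053, -0.002], [-0.053, -0.999, 0.007], [-0.002, -0.006, -1.0]]
force: [0.3, 7.9, -6.0]
opening: 0.344
grasp_force: 30.0
```

drive_tool:
  deltas: "0 0 -1.5 0 0; 0 0 -3 0 0; 0 0 -4.5 0 0; 0 0 -5 0 0"

```text
time_s: 13.1
position: [0.5802, -0.1247, 0.212]
tcp_rot: [[0.999, -0.053, -0.003], [-0.053, -0.999, 0.007], [-0.003, -0.007, -1.0]]
force: [0.9, 10.2, -7.0]
opening: 0.342
grasp_force: 30.0
```

drive_tool:
  deltas: "0 0 -1 0 0; 0 0 -2 0 0; 0 0 -3 0 0"

```text
time_s: 13.4
position: [0.58, -0.1274, 0.2118]
tcp_rot: [[0.999, -0.053, -0.004], [-0.053, -0.999, 0.008], [-0.004, -0.008, -1.0]]
force: [0.7, 9.4, -7.0]
opening: 0.343
grasp_force: 30.0
```

drive_tool:
  deltas: "0 0 -1 0 0; 0 0 -2 0 0; 0 0 -2.5 0 0"

```text
time_s: 13.7
position: [0.5799, -0.1298, 0.2116]
tcp_rot: [[0.999, -0.053, -0.004], [-0.053, -0.999, 0.008], [-0.004, -0.008, -1.0]]
force: [0.3, 8.4, -7.8]
opening: 0.342
grasp_force: 30.0
```

drive_tool:
  deltas: "0 0 0 -1.5 0; 0 0 0 -3 0; 0 0 0 -4.5 0; 0 0 0 -6 0; 0 0 0 -7.5 0; 0 0 0 -9 0"

```text
time_s: 14.3
position: [0.5799, -0.1316, 0.2025]
tcp_rot: [[0.999, -0.052, -0.004], [-0.052, -0.999, 0.004], [-0.004, -0.004, -1.0]]
force: [-0.1, 3.9, -11.1]
opening: 0.344
grasp_force: 30.0
```

drive_tool:
  deltas: "0 0 0 -1.5 0; 0 0 0 -3 0; 0 0 0 -4.5 0; 0 0 0 -6 0; 0 0 0 -7.5 0"

```text
time_s: 14.8
position: [0.5822, -0.1347, 0.1975]
tcp_rot: [[0.999, -0.052, 0.002], [-0.052, -0.999, -0.002], [0.002, 0.002, -1.0]]
force: [-0.3, -0.7, -6.8]
opening: 0.343
grasp_force: 30.0
```

drive_tool:
  deltas: "0 0 0 -1 0; 0 0 0 -2 0; 0 0 0 -2 0"

```text
time_s: 15.1
position: [0.5813, -0.1337, 0.1946]
tcp_rot: [[0.999, -0.052, 0.0], [-0.052, -0.999, -0.0], [0.0, 0.0, -1.0]]
force: [-0.3, -0.3, -6.5]
opening: 0.346
grasp_force: 30.0
```

The gate has snapped shut: the side force is gone. Recentring 2 mm and settling onto the bar.

drive_tool:
  deltas: "0 0 1 -0.5 0; 0 0 2 -1 0; 0 0 2 -2 0; 0 0 2 -3 0"

```text
time_s: 15.5
position: [0.5813, -0.1315, 0.1915]
tcp_rot: [[0.999, -0.052, 0.0], [-0.052, -0.999, -0.0], [0.0, 0.0, -1.0]]
force: [-0.6, -0.7, -5.2]
opening: 0.343
grasp_force: 30.0
```

drive_tool:
  deltas: "0 0 0 -0.7 0; 0 0 0 -1.5 0; 0 0 0 -1.5 0"

```text
time_s: 15.8
position: [0.5814, -0.1316, 0.1909]
tcp_rot: [[0.999, -0.052, 0.001], [-0.052, -0.999, -0.0], [0.001, 0.0, -1.0]]
force: [-2.5, 0.9, 0.6]
opening: 0.342
grasp_force: 30.0
```

The weight is on the bar. Releasing with a narrow opening.

drive_tool:
  deltas: "32 0 0 0 0; 34 0 0 0 0; 38 0 0 0 0; 44 0 0 0 0; 44 0 0 0 0; 44 0 0 0 0"

```text
time_s: 16.4
position: [0.5814, -0.1316, 0.19]
tcp_rot: [[0.999, -0.052, 0.0], [-0.052, -0.999, -0.0], [0.0, 0.0, -1.0]]
force: [-0.5, -0.2, 0.2]
opening: 0.5
grasp_force: 0.0
```

```bash
python3 - <<'E'
from rig import bot,imaging
import cv2,numpy as np
s=bot.read_state();print(s['position'],s['force'],s['opening'],s['time_s'])
w=imaging.capture("wrist");a=imaging.capture("side")
c=lambda im,x,y,W,H:cv2.resize(im[y:y+H,x:x+W,::-1],(400,300),interpolation=cv2.INTER_CUBIC)
cv2.imwrite("pics/m4.png",np.hstack([c(w,0,0,512,384),c(a,230,85,100,75)]))
E
```

```text
[ 0.58140184 -0.13164758  0.19004891] [-0.52142084 -0.19186618  0.20624301] 0.5004984490738641 16.4
```

View pics/m4.png

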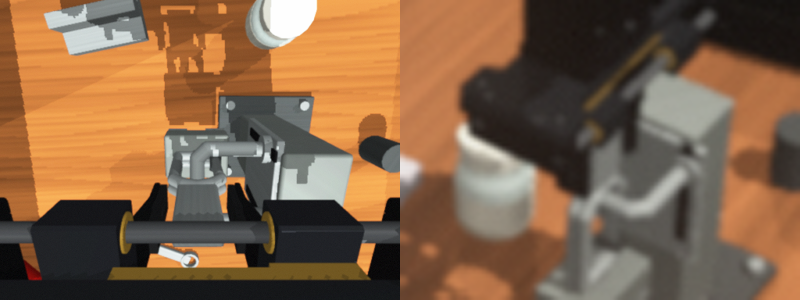

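The bar passes through the hook and the magnet hangs between the open fingers. Lifting straight up and away.

drive_tool:
  deltas: "44 0 0 4 0; 44 0 0 12 0; 44 0 0 22 0; 44 0 0 35 0; 44 0 0 50 0; 44 0 0 70 0; 44 0 0 90 0; 44 0 0 110 0; 44 -20 20 120 0; 44 -50 50 120 0; 44 -80 80 120 0; 44 -100 100 120 0"

```text
time_s: 17.7
position: [0.4791, -0.0298, 0.3113]
tcp_rot: [[0.999, -0.052, 0.0], [-0.052, -0.999, 0.0], [0.0, -0.0, -1.0]]
force: [0.3, 0.8, 0.8]
opening: 0.504
grasp_force: 0.0
```

drive_tool:
  deltas: "44 0 0 0 0; 44 0 0 0 0; 44 0 0 0 0; 44 0 0 0 0; 44 0 0 0 0; 44 0 0 0 0; 44 0 0 0 0; 44 0 0 0 0; 44 0 0 0 0; 44 0 0 0 0; 44 0 0 0 0; 44 0 0 0 0"

```text
time_s: 18.9
position: [0.4813, -0.0316, 0.3101]
tcp_rot: [[0.999, -0.052, 0.0], [-0.052, -0.999, -0.0], [0.0, 0.0, -1.0]]
force: [0.5, 0.8, 0.1]
opening: 0.504
grasp_force: 0.0
```

```bash
python3 - <<'E'
from rig import bot,imaging
import cv2,numpy as np,time
f=lambda n:imaging.capture(n)
w=f("wrist");a=f("side");t=f("top")
for i in range(5):a2=f("side")
print(np.abs(a.astype(int)-a2)[80:170,240:330].mean(), bot.read_state()['time_s'])
c=lambda im,x,y,W,H:cv2.resize(im[y:y+H,x:x+W,::-1],(400,300),interpolation=cv2.INTER_CUBIC)
cv2.imwrite("pics/m5.png",np.vstack([np.hstack([c(w,0,0,512,384),c(a,230,85,100,75)]),np.hstack([c(t,290,130,100,75),c(a,260,90,60,45)])]))
E
```

```text
0.8479835390946502 19.3
```

View pics/m5.png

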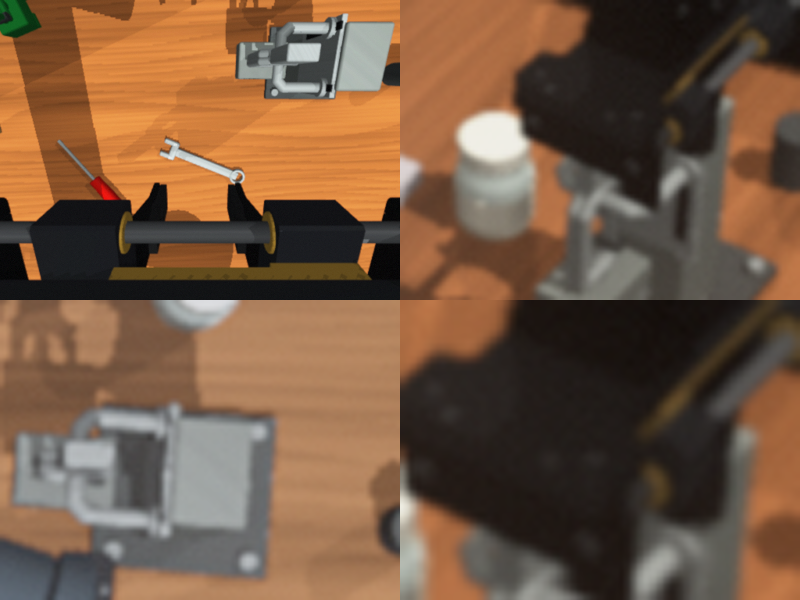

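The magnet hangs from the bar, close to upright, with the hand clear. One numeric check on position and rest, then hand-in.

drive_tool:
  deltas: "44 0 0 0 0; 44 0 0 0 0; 44 0 0 0 0; 44 0 0 0 0; 44 0 0 0 0; 44 0 0 0 0; 44 0 0 0 0; 44 0 0 0 0; 44 0 0 0 0; 44 0 0 0 0; 44 0 0 0 0; 44 0 0 0 0"

```text
time_s: 20.5
position: [0.4813, -0.0316, 0.31]
tcp_rot: [[0.999, -0.052, -0.0], [-0.052, -0.999, 0.0], [-0.0, -0.0, -1.0]]
force: [0.2, 0.4, 0.3]
opening: 0.504
grasp_force: 0.0
```

```bash
python3 - <<'E'
from rig import bot,imaging
import cv2,numpy as np
from h import *
t=imaging.camera_model("top");print(ray(t,312.4,167.9,.235),ray(t,306.2,172.5,.097))
F=[imaging.capture("top")[155:195,285:325].astype(np.float32).mean(2) for i in range(20)]
print([np.round(cv2.phaseCorrelate(F[0],g)[0],2).tolist() for g in F[4::5]])
c=F[0].clip(0,255).astype(np.uint8);cv2.imwrite("pics/m6.png",cv2.resize(c,(600,600),interpolation=cv2.INTER_CUBIC))
E
```

```text
[ 0.58283586 -0.13338485  0.235     ] [ 0.58153927 -0.13091935  0.097     ]
[[-0.02, 0.05], [-0.07, 0.02], [0.01, -0.02], [-0.0, -0.01]]
```

View pics/m6.png

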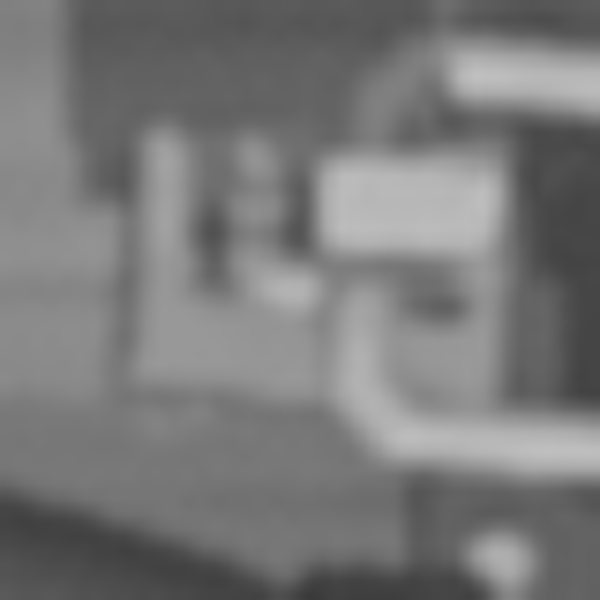

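The close-up shows the tab (410,205) over the bar. It is 2–3 mm off the bar at most, upright and not moving, so I'm handing in.

```bash
python3 -c "
from rig import bot
print(bot.hand_in())"
```

```text
the job is handed in; nothing more can be done
None
```

I handed the job in at about 21.5 s with the magnet hanging upright and at rest from the eye, clear of the bench, and the gripper away from it; the gate's snap was read from the side force dropping off, not seen directly, and no verdict came back.

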